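# Show a pump's check ball to the inspection camera

## Task

Take the steel check ball off the seat of the opened brass pump valve, set it gently in the middle of the teal inspection dish while the dish stands on its bench block, then pick the dish up by its black handle. Carry it level to the inspection camera, swinging it about a quarter turn on the way so that its pouring lip points at the lens, with the ball staying in the middle of the dish all the time. Finish still holding the dish in the gripper, level and still, in the air in front of the lens with the ball at the spot the lens is aimed at, straight above the middle of the white stage disc; touch neither the camera nor its stand, and leave everything else where it is.

Things in the scene. Friction and masses are not known exactly. Their poses are not given: they have to be found in the camera images.
- ball: Polished steel check ball, 28 mm in diameter, about 90 g, loose on a ring seat. Origin: its centre, 62.7 mm above the table at the start; its axes turn as it rolls.
- valve: Brass inlet valve body standing upright: hexagon foot 58 mm across corners and 16 mm high, threaded body 45 mm in diameter up to 40 mm, on top a steel ring seat 26 mm outside, 18 mm inside, up to 52 mm. 0.55 kg, loose. Origin: centre of the underside, z up. This one carries the ball.
- dish: Teal round dish on the block, loose, 150 g, 114 mm wide, rim 26 mm high. Floor a shallow hollow: 8 mm above the underside in the middle, 10 mm at 30 mm out, 14 mm at 52 mm out; inner slope only 4 degrees. Pouring lip at +x: 14.5 mm high, 35 mm wide, out to 69 mm. Black handle along -x: 70 to 154 mm out, 16 mm wide, 6 to 30 mm above the underside. Origin: centre of the underside, z up.
- dish_well (a point): Where the centre of the ball lies when it rests in the middle of the dish: 22 mm above the centre of the dish's underside.
- dish_grip (a point): Middle of the dish's black handle: 110 mm from the dish's middle on the side opposite to the lip, 18 mm above the underside. Grip it here across its 16 mm width.
- dish_lip (a point): End of the pouring lip: 68 mm from the dish's middle, 14.5 mm above the underside.
- block: Heavy round steel bench block, 80 mm in diameter, 60 mm high, immovable; the dish stands on it. Origin: centre of the underside.
- scope: Camera on a fixed stand. Dark base plate 12 mm thick, 130 mm wide, x -65 to 220 mm; white stage disc, 60 mm wide, centred on the origin; column at x 190 mm, 236 mm high. Grey barrel 36 mm thick, lens front at x 92 mm, lens centre 145 mm up, lower edge 127 mm, looking to -x and 15 degrees down. Origin: at table height under the disc's centre; +x towards the column (and lens). A dish held rightly has its +x along this +x.
- view_point (a point): The spot the lens is aimed at, where the ball's centre is to be held: 120 mm above the table, straight above the centre of the white stage disc.
- spare_valve: Brass inlet valve body standing upright: hexagon foot 58 mm across corners and 16 mm high, threaded body 45 mm in diameter up to 40 mm, on top a steel ring seat 26 mm outside, 18 mm inside, up to 52 mm. 0.55 kg, loose. Origin: centre of the underside, z up. Empty: no ball. Bystander.
- gland_nut: Steel gland nut, hexagon 62 mm across corners and 18 mm high, with a round collar of 47 mm diameter up to 34 mm. Bystander. Origin: centre of the underside.
- wrench: Flat steel wrench 190 mm long, 9 mm high, lying on the bench. Bystander. Origin: under its middle, x along it.
- screwdriver: Screwdriver 200 mm long with a brown handle of 26 mm diameter, lying on the bench. Bystander. Origin: under its middle, x along it towards the tip.
- blue_bin: Blue open-fronted stock bin, 170 x 105 x 76 mm, with springs in it. Bystander. Origin: centre of the underside.
Not all that is in view belongs to the job. Of the things that look like the block, take the one that is farthest to the robot's left at the start.

How it is judged:
By the outcome, as a careful person would: the job done as asked, in the order asked, and still so for the second after the job is handed in, while the arm keeps its last pose, push and grip.
It also fails if it takes over 64 s, if anything falls off the work surface, if the arm or the gripper's body presses on something with over 40 N, if the wrist force passes 120 N, or if a joint passes its speed limit or range.

## Robot

A 7-joint arm with a two-finger parallel gripper is mounted at the origin on the work surface. World frame = base frame: x ahead of the robot, y to its left, z up, the work surface at z = 0. Lengths are in m, angles in rad, forces in N, time in s.
With the tool pointing down it reaches from about 0.4 to 0.85 m from the base axis. Payload 10.4 kg.
Tool frame: the origin (TCP) lies at the very end of the fingers, on their centre line; the grasp point (between the pads) lies bot.hold_point_z behind it (bot.hold_point_z is the distance from the TCP to the grasp point, in m); z points along the fingers, y is the direction in which the jaws open and shut (so a half turn about z gives the same grasp; the last joint's range is limited). The gripper opens to 85 mm and grips with 20 to 120 N. Pads are 22 mm wide; open, the fingers measure 114 mm over their backs; the gripper's body (76 mm by 85 mm) begins 54 mm behind the grasp point. The pads swing forward as they close: fully open they stand 13 mm farther back than shut.
Start: joints at [-1.133, 0.332, -0.065, 1.46, 0.022, 1.35, -0.088], TCP at [0.278, 0.56, 0.204] pointing down, gripper open.
Joint ranges: [-2.6, 2.6], [-0.5, 2.12], [-1.47, 1.34], [0.16, 2.42], [-1.27, 4.41], [0.06, 2.06], [-2.6, 2.6]. Speed limits (rad/s): [2.22, 2.22, 2.79, 2.79, 3.14, 3.14, 3.14].

## Interface

Orientations are given as a unit quaternion [w, x, y, z].
In Python, from workcell import bot, camera, job gives the robot as it stands.
- The arm moves only by the tool arm_command, never from a script. Its argument "motion" is a list of rows, each an object with "claw": the opening, from -1 (shut) to 1 (fully open), so that 0 is half open; "slide": the shift along the world's x, y, z in cm, a list of three; "rot": the turn, a rotation vector about the world's x, y, z in rad, a list of three. A call has 1 to 20 rows; each row is the pose to reach, as a shift and turn from the pose commanded when the call began; what a row does not reach only later rows make up. A row lasts 1/12 s, in which the tool goes at most 41.7 mm and 7.16 degrees, less where a joint would pass 70% of its speed; a pose out of reach is approached as far as the arm can. A call with a gripper value outside its range is refused whole. The fingers move at their own pace and stop on an object; the grip force is fixed at half the most. Time passes only in rows, so rows that repeat a pose let the fingers close. It gives the time, the measured TCP pose, the force and the opening at its end, in the units of the state.
- bot.read_state(): the state, without advancing time (a new reading comes with each control period).
- camera(name): name is "scene" or "top" or "wrist"; returns a dict with "frame" (400x640x3 uint8, blue, green, red), "fx", "fy", "cx", "cy" (pixels), "D" ([k1, k2, p1, p2, k3] as OpenCV has them; the pictures are not rectified), "T" (4x4, takes a point from camera to world coordinates). Camera axes: x right, y down, z forward; pixel columns grow to the right and rows downward; lengths in m; the calibration is good to about 2 mm. A picture is of the moment at which its call begins. There is no depth.
- job.job_done(): hands the job in, once; it reports no verdict.
The state is a dict: "time": time; "qpos": joint angles; "joint_vel": joint speeds; "tau": joint torques, N m; "position": TCP position; "tool_rot": TCP orientation; "wrist_force": force on the tool from outside, world axes, zero at the start; "ft_torque": the same for the moment, N m; "gripper_width": opening from 0.0 (shut) to 1.0 (fully open).
Only numpy, scipy, OpenCV 4.12 (cv2) and the standard library are available. Lean on these libraries where they do the work, as an engineer would, in place of code of your own. Each camera call takes 0.05 s, during which the arm holds its last target. There are 200 camera calls.

## Working session

There is one attempt and no reset: what is moved stays moved. The work goes in short steps, Python scripts to look and compute and a tool call to move; the robot and the scene stay as the last step left them, time stands still between calls to the robot, and variables do not carry over. Pictures are saved under pics/ and viewed, about 8 in all and at most 12, crops included, and the job is handed in when it is done.

Besides the shell and the picture viewer there is one more tool, called after ">>>" in YAML: its name, and indented under it one key for each argument. arm_command: Moves the arm, as the interface text tells. Its arguments: {"type":"object","properties":{"motion":{"type":"array"}},"required":["motion"]}

```bash
mkdir -p pics; ls; python3 - <<'E'
from workcell import bot, camera, job
import cv2, pickle
for n in ["scene","top"]:
    c=camera(n); cv2.imwrite(f"pics/{n}0.png",c["frame"]); pickle.dump(c,open(f"{n}0.pkl","wb"))
    print(n,c["fx"],c["cx"],c["cy"],c["D"],c["T"].tolist() if hasattr(c["T"],"tolist") else c["T"])
print(bot.read_state(), bot.hold_point_z)
E
```

```text
pics
scene 426.56588489781825 315.7822820173482 198.83129422554848 [0.01203947 0.         0.         0.         0.        ] [[-0.735662580990098, 0.4927139857962974, -0.4647940351722616, 0.9770070946319287], [0.6773073844624111, 0.5275688173487607, -0.5127629568464533, 0.5493426689896298], [-0.007434640789922586, -0.6920289525460305, -0.7218314588284226, 0.8606731021508137], [0.0, 0.0, 0.0, 1.0]]
top 520.9361138343537 327.6123283817797 196.81254672210528 [-0.11467809  0.          0.          0.          0.        ] [[-0.0027374420001423025, -0.9949431325049931, 0.10040253728092555, 0.3334574639552826], [-0.9999530904240912, 0.0017906411173900438, -0.009518957700207359, 0.015414983094807487], [0.009291036680881298, -0.10042388503508766, -0.9949013619207958, 1.649384712411691], [0.0, 0.0, 0.0, 1.0]]
{'time': 0.1, 'qpos': array([-1.13258039,  0.33281688, -0.06471511,  1.46080785,  0.02162835,
        1.34990889, -0.08849052]), 'joint_vel': array([ 0.00012571, -0.00116985, -0.00172306, -0.00075101, -0.00141188,
       -0.00052272,  0.00025704]), 'tau': array([ 1.81480362e-03, -6.26751709e+01,  4.94226767e-02, -3.92430890e+01,
        1.62973203e-02,  7.06338746e-03, -3.72730437e-05]), 'position': array([0.27777241, 0.55948978, 0.20311406]), 'tool_rot': array([-1.04206007e-04,  2.28351241e-01,  9.73578617e-01, -6.13447252e-04]), 'wrist_force': array([-0.40362285, -0.48191204, -0.0608889 ]), 'ft_torque': array([ 0.00284263, -0.01388985, -0.00564152]), 'gripper_width': 0.9980413600445879} 0.0187
```

View pics/scene0.png

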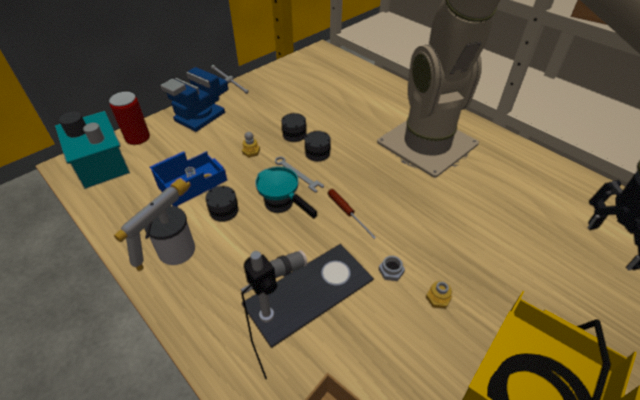

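View pics/top0.png

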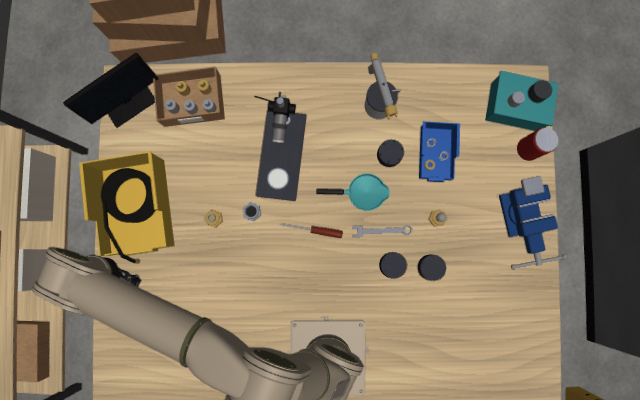

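The scene view shows two brass valves, at (250,145) and (440,292), the dish at (277,185) and the scope at (300,280). In the top view the valves are at (438,217) and (214,217), the dish is at (368,192) with its handle to the left at (330,191), and the stage disc is at (278,178). Next I'll enlarge the valves and compute positions.

```bash
cat > h.py <<'E'
import numpy as np, cv2, pickle
def ray(c,uv):
    K=np.array([[c["fx"],0,c["cx"]],[0,c["fy"],c["cy"]],[0,0,1]])
    p=cv2.undistortPoints(np.array([[uv]],float),K,np.array(c["D"],float))[0,0]
    T=np.array(c["T"]); return T[:3,3],T[:3,:3]@np.array([p[0],p[1],1])
def at(c,uv,z):
    o,d=ray(c,uv); return (o+d*(z-o[2])/d[2])
def proj(c,P):
    K=np.array([[c["fx"],0,c["cx"]],[0,c["fy"],c["cy"]],[0,0,1]])
    T=np.linalg.inv(np.array(c["T"])); 
    return cv2.projectPoints(np.array(P,float).reshape(-1,3),cv2.Rodrigues(T[:3,:3])[0],T[:3,3],K,np.array(c["D"],float))[0][:,0]
def tri(cs,uvs):
    A=np.zeros((3,3));b=np.zeros(3)
    for c,uv in zip(cs,uvs):
        o,d=ray(c,uv);d/=np.linalg.norm(d);M=np.eye(3)-np.outer(d,d);A+=M;b+=M@o
    return np.linalg.solve(A,b)
E
python3 - <<'E'
from h import *
t=pickle.load(open("top0.pkl","rb"));s=pickle.load(open("scene0.pkl","rb"))
def cr(c,u,v,w,h,k): return cv2.resize(c["frame"][v-h:v+h,u-w:u+w],None,fx=k,fy=k,interpolation=cv2.INTER_CUBIC)
a=np.hstack([cr(s,250,145,20,20,6),cr(s,440,292,20,20,6),cr(t,438,217,20,20,6)])
b=np.hstack([cr(t,358,192,60,30,6)]); b=cv2.copyMakeBorder(b,0,0,0,0,0)
cv2.imwrite("pics/c.png",np.vstack([a,b]))
# teal segmentation of dish, white disc, black handle
for n,c in(("top",t),("scene",s)):
    hsv=cv2.cvtColor(c["frame"],cv2.COLOR_BGR2HSV)
    def blob(m,box):
        u0,v0,u1,v1=box;mm=np.zeros_like(m);mm[v0:v1,u0:u1]=m[v0:v1,u0:u1];v,u=np.nonzero(mm);return u,v
    B={"top":((340,165,400,215),(255,160,300,195)),"scene":((250,160,310,215),(315,255,355,290))}[n]
    u,v=blob(((hsv[...,0]>80)&(hsv[...,0]<100)&(hsv[...,1]>120)).astype(np.uint8),B[0]); print(n,"dish",u.mean(),v.mean(),u.min(),u.max(),v.min(),v.max())
    u,v=blob(((hsv[...,2]>150)&(hsv[...,1]<40)).astype(np.uint8),B[1]); print("disc",u.mean(),v.mean(),len(u),at(c,(u.mean(),v.mean()),.012))
print("valveA top",at(t,(438,217),.0627),"B",at(t,(214,217),.052))
print("valveA scene",at(s,(249,138),.0627))
print("handle ends z.09",at(t,(317,191),.09),at(t,(347,191),.09),"lip",at(t,(389,191),.0745))
print("col",at(t,(280,108),.236), "base edge", at(t,(262,199),.012),at(t,(297,201),.012),at(t,(305,112),.012))
E
```

```text
top dish 367.96276013143483 193.64841182913472 344 388 174 209
disc 277.4855305466238 178.04501607717043 311 [0.5588128  0.15858396 0.012     ]
scene dish 276.87611408199643 183.4385026737968 256 297 167 206
disc 335.4147465437788 272.2396313364055 434 [0.55946024 0.15503325 0.012     ]
valveA top [ 0.43063933 -0.33872393  0.0627    ] B [0.43277155 0.35039074 0.052     ]
valveA scene [ 0.43832839 -0.34087349  0.0627    ]
handle ends z.09 [0.5084785 0.0324103 0.09     ] [ 0.50832725 -0.05798471  0.09      ] lip [ 0.50987373 -0.18696576  0.0745    ]
col [0.72489967 0.13380154 0.236     ] base edge [0.49212329 0.2071107  0.012     ] [0.48558769 0.09640942 0.012     ] [0.77343602 0.07184488 0.012     ]
```

View pics/c.png

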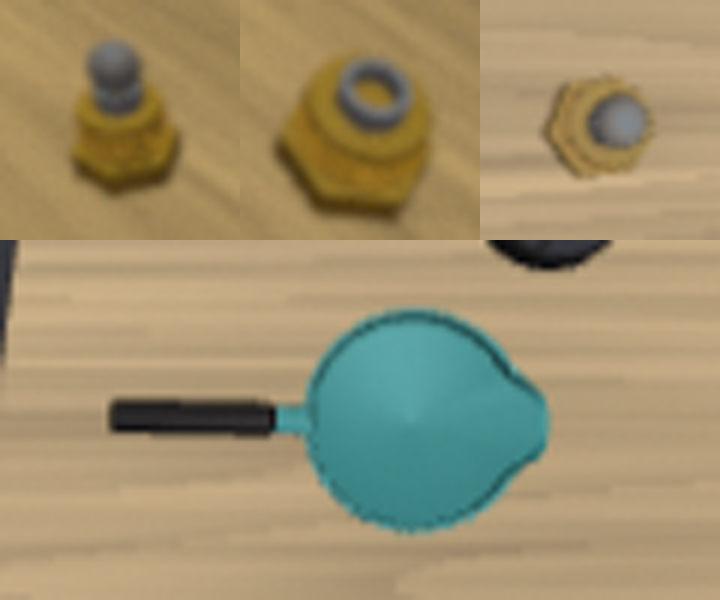

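The top-left and top-right crops show that the valve at y≈-0.34 carries the ball (scene 248.8,135.8; top 441.3,217). The other valve's ring is empty. In the top view the dish centre is about (366.8,190.3), the handle runs u 316–344 at v 191.5, and the lip end is at (389.3,192.3).

```bash
python3 - <<'E'
from h import *
t=pickle.load(open("top0.pkl","rb"));s=pickle.load(open("scene0.pkl","rb"))
b=[(440.8,216.5),(248.3,135.3)]
print("ball",at(t,b[0],.0627),at(s,b[1],.0627),tri([t,s],b))
print("dish c",at(t,(366.3,189.9),.068),"handle",at(t,(315.8,191.),.09),at(t,(343.5,191.),.09),"lip",at(t,(388.8,191.8),.0745))
c=np.array([.559,.157,0])
for n,cc in(("top",t),("scene",s)): print(n,proj(cc,[[.559,.157,.012]]))
E
```

```text
ball [ 0.43214245 -0.34747288  0.0627    ] [ 0.43203237 -0.35293705  0.0627    ] [ 0.43322028 -0.34783964  0.0659697 ]
dish c [ 0.51408903 -0.1181409   0.068     ] handle [0.50848483 0.03602422 0.09      ] [ 0.50834422 -0.04743068  0.09      ] lip [ 0.50741952 -0.18631658  0.0745    ]
top [[277.98474851 177.98540615]]
scene [[336.13756131 272.64115782]]
```

>>> arm_command:
  motion:
    - {"claw":1,"slide":[17,-41,6],"rot":[0,0,-0.5]}
    - {"claw":1,"slide":[17,-41,6],"rot":[0,0,-0.5]}
    - {"claw":1,"slide":[17,-41,6],"rot":[0,0,-0.5]}
    - {"claw":1,"slide":[17,-41,6],"rot":[0,0,-0.5]}
    - {"claw":1,"slide":[17,-41,6],"rot":[0,0,-0.5]}
    - {"claw":1,"slide":[17,-41,6],"rot":[0,0,-0.5]}
    - {"claw":1,"slide":[17,-41,6],"rot":[0,0,-0.5]}
    - {"claw":1,"slide":[17,-41,6],"rot":[0,0,-0.5]}
    - {"claw":1,"slide":[17,-41,6],"rot":[0,0,-0.5]}
    - {"claw":1,"slide":[17,-41,6],"rot":[0,0,-0.5]}
    - {"claw":1,"slide":[17,-41,6],"rot":[0,0,-0.5]}
    - {"claw":1,"slide":[17,-41,6],"rot":[0,0,-0.5]}
    - {"claw":1,"slide":[17,-41,6],"rot":[0,0,-0.5]}
    - {"claw":1,"slide":[17,-41,6],"rot":[0,0,-0.5]}

```text
time: 1.27
position: [0.4475, 0.1504, 0.2636]
tool_rot: [-0.0, 0.462, 0.887, -0.0]
wrist_force: [0.0, 1.0, -0.9]
gripper_width: 1.0
```

>>> arm_command:
  motion:
    - {"claw":1,"slide":[-1.6,-50,-7],"rot":[0,0,-0.61]}
    - {"claw":1,"slide":[-1.6,-50,-7],"rot":[0,0,-0.61]}
    - {"claw":1,"slide":[-1.6,-50,-7],"rot":[0,0,-0.61]}
    - {"claw":1,"slide":[-1.6,-50,-7],"rot":[0,0,-0.61]}
    - {"claw":1,"slide":[-1.6,-50,-7],"rot":[0,0,-0.61]}
    - {"claw":1,"slide":[-1.6,-50,-7],"rot":[0,0,-0.61]}
    - {"claw":1,"slide":[-1.6,-50,-7],"rot":[0,0,-0.61]}
    - {"claw":1,"slide":[-1.6,-50,-7],"rot":[0,0,-0.61]}
    - {"claw":1,"slide":[-1.6,-50,-7],"rot":[0,0,-0.61]}
    - {"claw":1,"slide":[-1.6,-50,-7],"rot":[0,0,-0.61]}
    - {"claw":1,"slide":[-1.6,-50,-7],"rot":[0,0,-0.61]}
    - {"claw":1,"slide":[-1.6,-50,-7],"rot":[0,0,-0.61]}
    - {"claw":1,"slide":[-1.6,-50,-7],"rot":[0,0,-0.61]}
    - {"claw":1,"slide":[-1.6,-50,-7],"rot":[0,0,-0.61]}
    - {"claw":1,"slide":[-1.6,-50,-7],"rot":[0,0,-0.61]}
    - {"claw":1,"slide":[-1.6,-50,-7],"rot":[0,0,-0.61]}

```text
time: 2.6
position: [0.433, -0.3481, 0.1937]
tool_rot: [-0.0, 0.706, 0.708, 0.0]
wrist_force: [1.0, -0.7, -0.1]
gripper_width: 1.002
```

```bash
cat > w.py <<'E'
import sys
from h import *
from workcell import bot, camera
n=sys.argv[1];c=camera(n); pickle.dump(c,open(sys.argv[2]+".pkl","wb"))
cv2.imwrite(f"pics/{sys.argv[2]}.png",c["frame"]); s=bot.read_state()
print(np.round(s["position"],4),np.round(s["tool_rot"],4),np.round(c["T"],4).tolist(),c["fx"],s["time"],s["gripper_width"])
E
python3 w.py wrist w1
```

```text
[ 0.4331 -0.3481  0.1939] [-1.000e-04  7.059e-01  7.083e-01  6.000e-04] [[1.0, 0.0024, 0.0013, 0.4327], [0.0027, -0.9457, -0.3251, -0.2644], [0.0005, 0.3251, -0.9457, 0.3645], [0.0, 0.0, 0.0, 1.0]] 284.33572575573425 2.65 0.9999770103594019
```

View pics/w1.png

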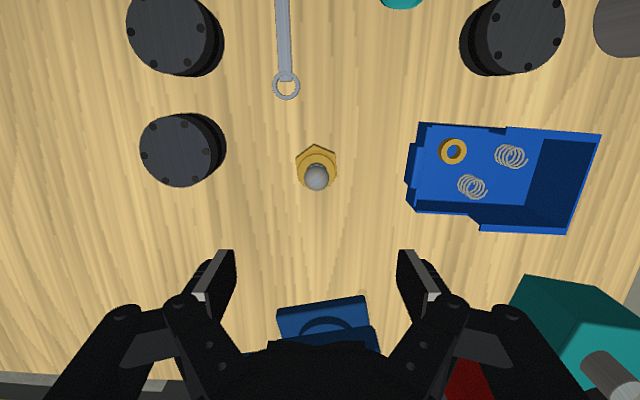

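The wrist view shows the ball at about (316,177) on the valve, with the fingers at (215,275) and (420,275).

```bash
python3 - <<'E'
from h import *
c=pickle.load(open("w1.pkl","rb"))
f=c["frame"][150:200,290:345];hsv=cv2.cvtColor(f,cv2.COLOR_BGR2HSV)
m=(hsv[...,1]<60).astype(np.uint8);n,l,st,ce=cv2.connectedComponentsWithStats(m)
for i in range(1,n):
    if st[i,4]>50: print(st[i],ce[i]+[290,150],at(c,ce[i]+[290,150],.0627))
for q in proj(c,[[.433,-.348,.0627],[.508,0.,.09]]): print(q)
E
```

```text
[ 14  13  25  28 520] [316.21730769 176.55769231] [ 0.43348411 -0.34897445  0.0627    ]
[315.77983398 175.70202757]
[ 420.78678224 -275.77111801]
```

>>> arm_command:
  motion:
    - {"claw":1,"slide":[0,-0.2,-4],"rot":[0,0,0]}
    - {"claw":1,"slide":[0,-0.2,-8],"rot":[0,0,0]}
    - {"claw":0.6,"slide":[0,-0.2,-11],"rot":[0,0,0]}
    - {"claw":0.4,"slide":[0,-0.2,-13],"rot":[0,0,0]}
    - {"claw":0.2,"slide":[0,-0.2,-14],"rot":[0,0,0]}
    - {"claw":0.1,"slide":[0,-0.2,-14.6],"rot":[0,0,0]}
    - {"claw":0.0,"slide":[0,-0.2,-14.6],"rot":[0,0,0]}
    - {"claw":0.0,"slide":[0,-0.2,-14.6],"rot":[0,0,0]}

```text
time: 3.32
position: [0.4328, -0.3522, 0.0491]
tool_rot: [0.001, 0.707, 0.707, 0.0]
wrist_force: [-0.4, -0.0, 0.6]
gripper_width: 0.498
```

```bash
python3 w.py wrist w2
```

```text
[ 0.4329 -0.3525  0.0493] [1.100e-03 7.069e-01 7.073e-01 5.000e-04] [[1.0, -0.0003, 0.0021, 0.4324], [0.0004, -0.9452, -0.3266, -0.2683], [0.0021, 0.3266, -0.9452, 0.2198], [0.0, 0.0, 0.0, 1.0]] 284.33572575573425 3.3667 0.49808876409765357
```

View pics/w2.png

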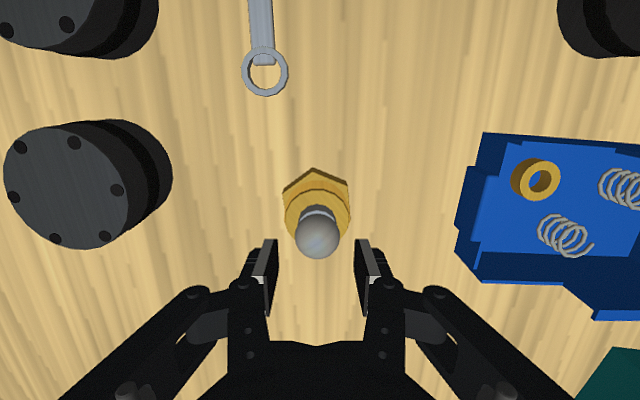

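The ball is at about (318,237), with the finger tips at u≈274 and 358.

```bash
python3 - <<'E'
from h import *
c=pickle.load(open("w2.pkl","rb"))
print(at(c,(317.5,237),.0627)); print(proj(c,[[.4329,-.3525,.0627],[.4329,-.3525,.0493],[.4329,-.3605,.055],[.4329,-.3415,.055]]))
E
```

```text
[ 0.43378776 -0.35129729  0.0627    ]
[[316.06225968 238.73449333]
 [316.00293103 229.08703003]
 [316.01912496 244.0009819 ]
 [316.03858862 217.39859001]]
```

Centred to within 1 mm. Closing with a +0.05 cm x shift, then lifting.

>>> arm_command:
  motion:
    - {"claw":-0.1,"slide":[0.07,0.1,0],"rot":[0,0,0]}
    - {"claw":-0.2,"slide":[0.07,0.1,0],"rot":[0,0,0]}
    - {"claw":-0.3,"slide":[0.07,0.1,0],"rot":[0,0,0]}
    - {"claw":-0.4,"slide":[0.07,0.1,0],"rot":[0,0,0]}
    - {"claw":-0.6,"slide":[0.07,0.1,0],"rot":[0,0,0]}
    - {"claw":-1,"slide":[0.07,0.1,0],"rot":[0,0,0]}
    - {"claw":-1,"slide":[0.07,0.1,0],"rot":[0,0,0]}
    - {"claw":-1,"slide":[0.07,0.1,0],"rot":[0,0,0]}
    - {"claw":-1,"slide":[0.07,0.1,0],"rot":[0,0,0]}
    - {"claw":-1,"slide":[0.07,0.1,0.5],"rot":[0,0,0]}
    - {"claw":-1,"slide":[0.07,0.1,1.5],"rot":[0,0,0]}
    - {"claw":-1,"slide":[0.07,0.1,3.5],"rot":[0,0,0]}
    - {"claw":-1,"slide":[0.07,0.1,6],"rot":[0,0,0]}
    - {"claw":-1,"slide":[0.07,0.1,9],"rot":[0,0,0]}
    - {"claw":-1,"slide":[0.07,0.1,11],"rot":[0,0,0]}
    - {"claw":-1,"slide":[0.07,0.1,11],"rot":[0,0,0]}

```text
time: 4.7
position: [0.434, -0.3529, 0.1627]
tool_rot: [0.003, 0.707, 0.707, 0.001]
wrist_force: [-0.2, -1.3, -0.0]
gripper_width: -0.001
```

```bash
python3 w.py wrist w3
```

```text
[ 0.4335 -0.3521  0.1605] [0.0019 0.7072 0.707  0.0009] [[1.0, -0.003, 0.0054, 0.433], [-0.001, -0.9444, -0.3287, -0.2686], [0.0061, 0.3287, -0.9444, 0.3332], [0.0, 0.0, 0.0, 1.0]] 284.33572575573425 4.75 4.576684958855837e-05
```

View pics/w3.png

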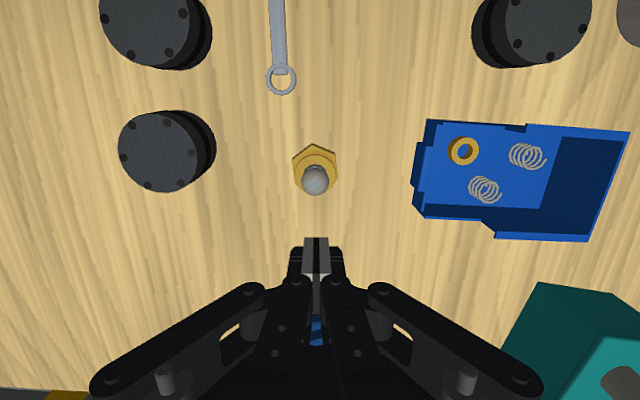

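The wrist view shows the ball still on the seat at (315,180), with the fingers fully shut at (316,240): the grasp missed. I'll work out the real tip height.

```bash
python3 - <<'E'
from h import *
c=pickle.load(open("w3.pkl","rb"))
print("w3 tip +y/-y edges, shut");print(proj(c,[[.4335,-.3521+d,z] for z in(.1605,.1655,.1705) for d in(.011,0,-.011)]))
print("ball",at(c,(315,181.5),.0627))
f=c["frame"][150:205,290:345];hsv=cv2.cvtColor(f,cv2.COLOR_BGR2HSV)
c=pickle.load(open("w2.pkl","rb"))
print("w2 half");print(proj(c,[[.4329+.021,-.3525+d,z] for z in(.0493,.0553,.0613,.0673) for d in(.011,0,-.011)]))
im=np.hstack([cv2.resize(c["frame"][190:340,240:390],None,fx=2.6,fy=2.6),cv2.resize(pickle.load(open("w3.pkl","rb"))["frame"][140:290,240:390],None,fx=2.6,fy=2.6)])
cv2.imwrite("pics/cc.png",im)
E
```

```text
w3 tip +y/-y edges, shut
[[315.07328532 210.86259688]
 [315.10434491 226.01233046]
 [315.13436627 240.57729354]
 [315.10185249 213.88849841]
 [315.13316461 229.3605193 ]
 [315.16339626 244.21835752]
 [315.13194277 217.07482393]
 [315.16348787 232.88204858]
 [315.19390822 248.04346538]]
ball [ 0.43376705 -0.35060442  0.0627    ]
w2 half
[[348.25259202 213.80448116]
 [347.61554045 229.05125527]
 [346.99614573 243.70599485]
 [349.29422413 217.56273708]
 [348.61471965 233.20237704]
 [347.95479034 248.21366756]
 [350.4030334  221.56492711]
 [349.6767441  237.61645985]
 [348.97222913 252.99998404]
 [351.5856724  225.83537504]
 [350.80766293 242.31901275]
 [350.05395999 258.09122937]]
```

View pics/cc.png

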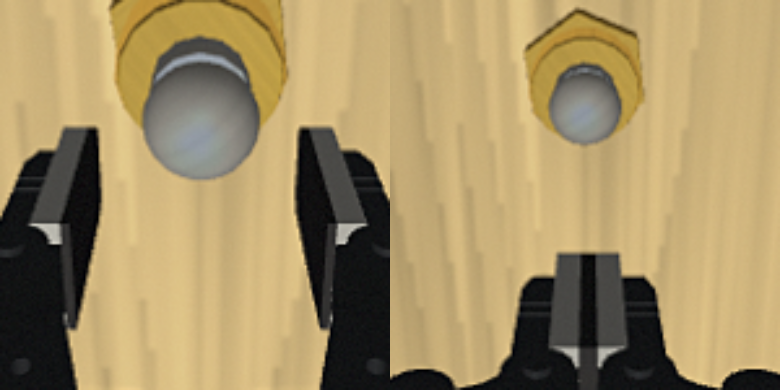

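The geometry says the pad ends really sit about 30 mm behind the reported TCP. In both pictures the pad scale and row agree with this, and y matches. So the tips closed at about z 0.08, above the ball and without touching it. I'll descend deeper with the jaws wide, so it's safe either way, then check the tips against the ball.

>>> arm_command:
  motion:
    - {"claw":1,"slide":[0.1,0,0],"rot":[0,0,0]}
    - {"claw":1,"slide":[0.1,0,0],"rot":[0,0,0]}
    - {"claw":1,"slide":[0.1,0,0],"rot":[0,0,0]}
    - {"claw":1,"slide":[0.1,0,-3],"rot":[0,0,0]}
    - {"claw":1,"slide":[0.1,0,-6],"rot":[0,0,0]}
    - {"claw":1,"slide":[0.1,0,-8],"rot":[0,0,0]}
    - {"claw":1,"slide":[0.1,0,-9.5],"rot":[0,0,0]}
    - {"claw":1,"slide":[0.1,0,-11],"rot":[0,0,0]}
    - {"claw":1,"slide":[0.1,0,-12],"rot":[0,0,0]}
    - {"claw":0.7,"slide":[0.1,0,-13],"rot":[0,0,0]}
    - {"claw":0.4,"slide":[0.1,0,-13.5],"rot":[0,0,0]}
    - {"claw":0.2,"slide":[0.1,0,-13.5],"rot":[0,0,0]}
    - {"claw":0.2,"slide":[0.1,0,-13.5],"rot":[0,0,0]}
    - {"claw":0.2,"slide":[0.1,0,-13.5],"rot":[0,0,0]}

```text
time: 5.92
position: [0.434, -0.3515, 0.0235]
tool_rot: [0.001, 0.707, 0.707, 0.0]
wrist_force: [0.5, 0.5, 0.1]
gripper_width: 0.597
```

```bash
python3 w.py wrist w4; python3 - <<'E'
from h import *
c=pickle.load(open("w4.pkl","rb"));print(proj(c,[[.4337,-.351,.0627]]))
s=__import__("workcell").camera("scene")
cv2.imwrite("pics/c4.png",np.hstack([cv2.resize(c["frame"][170:340,220:410],(476,425)),cv2.resize(s["frame"][95:185,215:285],(312,401))[:425] if 0 else cv2.resize(s["frame"][100:185,220:280],(300,425))]))
E
```

```text
[ 0.4341 -0.3515  0.0236] [6.000e-04 7.071e-01 7.071e-01 3.000e-04] [[1.0, -0.0008, 0.0012, 0.4337], [-0.0004, -0.9452, -0.3266, -0.2676], [0.0014, 0.3266, -0.9452, 0.1942], [0.0, 0.0, 0.0, 1.0]] 284.33572575573425 5.9667 0.5995532304872656
[[315.46528155 260.21029838]]
```

View pics/c4.png

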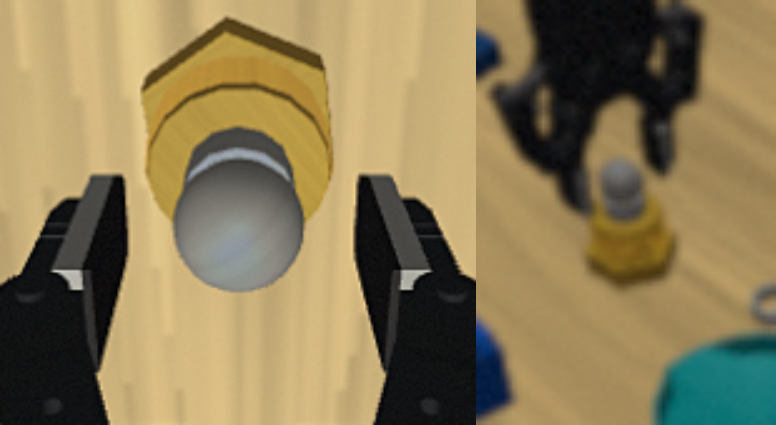

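The wrist crop shows the ball centred at (315,260) between the tips. Their height works out at about 0.054, and the scene crop agrees: the tips flank the ball's lower half. I'll go 1.5 mm lower, close and lift.

>>> arm_command:
  motion:
    - {"claw":0.0,"slide":[0,0,-0.15],"rot":[0,0,0]}
    - {"claw":-0.2,"slide":[0,0,-0.15],"rot":[0,0,0]}
    - {"claw":-0.3,"slide":[0,0,-0.15],"rot":[0,0,0]}
    - {"claw":-0.4,"slide":[0,0,-0.15],"rot":[0,0,0]}
    - {"claw":-0.6,"slide":[0,0,-0.15],"rot":[0,0,0]}
    - {"claw":-1,"slide":[0,0,-0.15],"rot":[0,0,0]}
    - {"claw":-1,"slide":[0,0,-0.15],"rot":[0,0,0]}
    - {"claw":-1,"slide":[0,0,-0.15],"rot":[0,0,0]}
    - {"claw":-1,"slide":[0,0,-0.15],"rot":[0,0,0]}

```text
time: 6.77
position: [0.4336, -0.3512, 0.0215]
tool_rot: [0.0, 0.707, 0.707, 0.0]
wrist_force: [-0.9, 0.7, 5.6]
gripper_width: 0.29
```

>>> arm_command:
  motion:
    - {"claw":-1,"slide":[0,0,0.3],"rot":[0,0,0]}
    - {"claw":-1,"slide":[0,0,0.8],"rot":[0,0,0]}
    - {"claw":-1,"slide":[0,0,1.5],"rot":[0,0,0]}
    - {"claw":-1,"slide":[0,0,2],"rot":[0,0,0]}
    - {"claw":-1,"slide":[0,0,2],"rot":[0,0,0]}

```text
time: 7.18
position: [0.4342, -0.3517, 0.0427]
tool_rot: [0.001, 0.707, 0.707, 0.0]
wrist_force: [0.2, 0.6, -0.6]
gripper_width: 0.293
```

```bash
python3 w.py wrist w5; python3 - <<'E'
from h import *
c=pickle.load(open("w5.pkl","rb"))
s=__import__("workcell").camera("scene")
cv2.imwrite("pics/c5.png",np.hstack([cv2.resize(c["frame"][170:340,220:410],(476,425)),cv2.resize(s["frame"][100:185,220:280],(300,425))]))
E
```

```text
[ 0.4341 -0.3514  0.0421] [6.000e-04 7.071e-01 7.071e-01 3.000e-04] [[1.0, -0.001, 0.0019, 0.4338], [-0.0004, -0.9451, -0.3269, -0.2677], [0.0022, 0.3269, -0.945, 0.2134], [0.0, 0.0, 0.0, 1.0]] 284.33572575573425 7.2333 0.2916106426377715
```

View pics/c5.png

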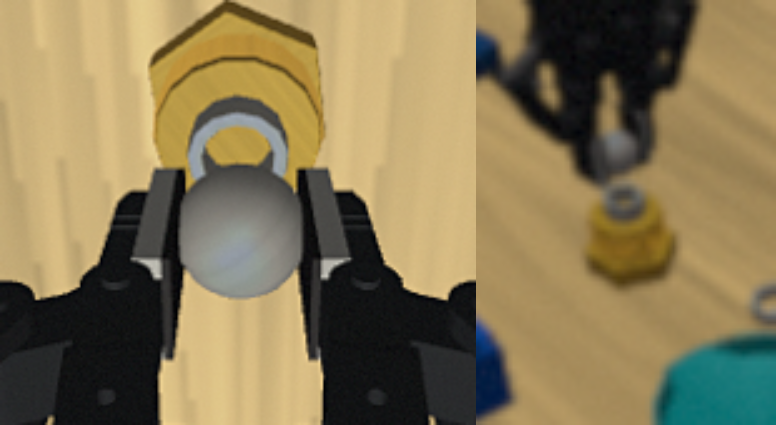

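The ball is held in the pads (wrist crop 240,232) and the valve ring is empty and undisturbed. Ball centre ≈ reported TCP z + 0.041. Moving to hover over the dish.

>>> arm_command:
  motion:
    - {"claw":-1,"slide":[0,0,2],"rot":[0,0,0]}
    - {"claw":-1,"slide":[0,0,5],"rot":[0,0,0]}
    - {"claw":-1,"slide":[0,0,8],"rot":[0,0,0]}
    - {"claw":-1,"slide":[1,3,10],"rot":[0,0,0]}
    - {"claw":-1,"slide":[2,6,11],"rot":[0,0,0]}
    - {"claw":-1,"slide":[3,9,12],"rot":[0,0,0]}
    - {"claw":-1,"slide":[4,12,12],"rot":[0,0,0]}
    - {"claw":-1,"slide":[5,15,12],"rot":[0,0,0]}
    - {"claw":-1,"slide":[6,18,12],"rot":[0,0,0]}
    - {"claw":-1,"slide":[7,21,12],"rot":[0,0,0]}
    - {"claw":-1,"slide":[7.4,23,12],"rot":[0,0,0]}
    - {"claw":-1,"slide":[7.4,23.3,12],"rot":[0,0,0]}
    - {"claw":-1,"slide":[7.4,23.3,12],"rot":[0,0,0]}
    - {"claw":-1,"slide":[7.4,23.3,12],"rot":[0,0,0]}

```text
time: 8.45
position: [0.5073, -0.1189, 0.1612]
tool_rot: [0.0, 0.707, 0.707, -0.0]
wrist_force: [0.2, -0.6, -0.3]
gripper_width: 0.293
```

```bash
python3 w.py wrist w6; python3 - <<'E'
from h import *
from scipy.optimize import least_squares
# top-view fit of dish outline (rim circle z=.086, r=.057), using old pictures without arm
def fit(c,m,z=.086,side=None):
    cn=max(cv2.findContours(m,0,1)[0],key=cv2.contourArea)[:,0].astype(float)
    P=np.array([at(c,p,z)[:2] for p in cn])
    return P
for n in("top0","scene0","w6"):
    c=pickle.load(open(n+".pkl","rb"));hsv=cv2.cvtColor(c["frame"],cv2.COLOR_BGR2HSV)
    m=((hsv[...,0]>80)&(hsv[...,0]<100)&(hsv[...,1]>100)).astype(np.uint8)
    box=np.zeros_like(m);q=proj(c,[[.509,-.118,.08]])[0];print(n,"pred centre px",q)
    r={"top0":32,"scene0":32,"w6":170}[n];x,y=q.astype(int);box[max(0,y-r):y+r,max(0,x-r):x+r]=1;m&=box
    P=fit(c,m)
    th=np.degrees(np.arctan2(P[:,1]+.118,P[:,0]-.509)); 
    k=(abs(th+90)>38)&(abs(th-90)>15)&(np.hypot(P[:,0]-.509,P[:,1]+.118)>.048)
    if n=="scene0": k&=True
    r=least_squares(lambda p:np.hypot(P[k,0]-p[0],P[k,1]-p[1])-p[2],[.509,-.118,.057],loss="soft_l1",f_scale=.001)
    print(r.x,k.sum(),"ymin lip",P[:,1].min())
E
```

```text
[ 0.5072 -0.1195  0.1613] [ 1.000e-04  7.077e-01  7.065e-01 -1.000e-04] [[1.0, -0.0008, -0.0001, 0.5072], [-0.0008, -0.9452, -0.3264, -0.035], [0.0002, 0.3264, -0.9452, 0.3319], [0.0, 0.0, 0.0, 1.0]] 284.33572575573425 8.5 0.2883875411605481
top0 pred centre px [366.59959517 191.11665994]
[ 0.50674913 -0.11805728  0.05381248] 71 ymin lip -0.1825368893304222
scene0 pred centre px [277.08072566 182.72181047]
[ 0.51205628 -0.1112367   0.05822649] 78 ymin lip -0.1758038928521487
w6 pred centre px [317.72730489 188.94701856]
[ 0.50901593 -0.1204803   0.05641815] 233 ymin lip -0.17487228551375433
```

View pics/w6.png

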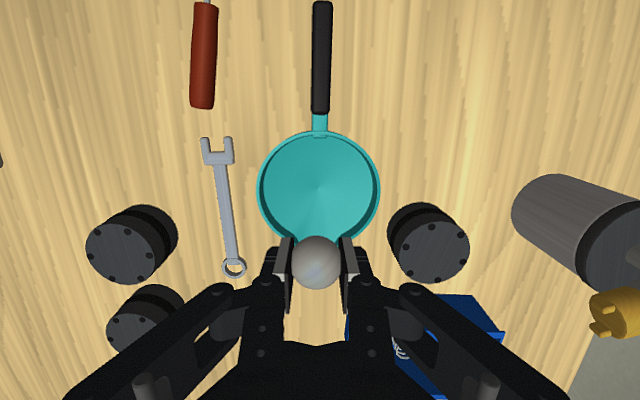

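The wrist view shows the ball in the jaws at (316,262). The dish is below with its floor centre at about (318,188), its handle end at (322,2) and its neck at (320,113).

```bash
python3 - <<'E'
from h import *
c=pickle.load(open("w6.pkl","rb"));f=c["frame"]
print("centre",at(c,(318.5,188),.068))
hsv=cv2.cvtColor(f,cv2.COLOR_BGR2HSV)
pts=[]
for v in range(6,108,6):
    u=np.nonzero(f[v,300:345].max(1)<70)[0]+300; p=at(c,(u.mean(),v),.09);pts.append(p[:2]); 
pts=np.array(pts);a=np.polyfit(pts[:,1],pts[:,0],1);print("handle x at y=-.118,-.008",np.polyval(a,[-.118,-.008]),"slope",a[0])
v=np.nonzero(f[:140,321].max(1)<70)[0];print(v.min(),v.max(),at(c,(321,v.max()),.085),at(c,(321,v.min()),.09))
print("ball px->at z .2023",at(c,(316,262),.202), proj(c,[[.5072,-.119,.202]]))
E
```

```text
centre [ 0.50983709 -0.12098068  0.068     ]
handle x at y=-.118,-.008 [0.50889356 0.51140362] slope 0.022818754232704495
1 114 [ 0.51162526 -0.05001821  0.085     ] [0.51116952 0.03196085 0.09      ]
ball px->at z .2023 [ 0.50729045 -0.11848186  0.202     ] [[315.82972317 262.84338818]]
```

>>> arm_command:
  motion:
    - {"claw":-1,"slide":[0.2,-0.1,-2],"rot":[0,0,0]}
    - {"claw":-1,"slide":[0.2,-0.1,-5],"rot":[0,0,0]}
    - {"claw":-1,"slide":[0.2,-0.1,-8],"rot":[0,0,0]}
    - {"claw":-1,"slide":[0.2,-0.1,-10],"rot":[0,0,0]}
    - {"claw":-1,"slide":[0.2,-0.1,-11],"rot":[0,0,0]}
    - {"claw":-1,"slide":[0.2,-0.1,-11.5],"rot":[0,0,0]}
    - {"claw":-1,"slide":[0.2,-0.1,-11.7],"rot":[0,0,0]}
    - {"claw":-1,"slide":[0.2,-0.1,-11.7],"rot":[0,0,0]}
    - {"claw":-1,"slide":[0.2,-0.1,-11.7],"rot":[0,0,0]}

```text
time: 9.25
position: [0.5104, -0.1195, 0.0455]
tool_rot: [0.001, 0.707, 0.707, 0.001]
wrist_force: [0.1, -0.0, -0.2]
gripper_width: 0.291
```

>>> arm_command:
  motion:
    - {"claw":-1,"slide":[0,0,-0.1],"rot":[0,0,0]}
    - {"claw":-1,"slide":[0,0,-0.1],"rot":[0,0,0]}
    - {"claw":-1,"slide":[0,0,-0.1],"rot":[0,0,0]}

```text
time: 9.5
position: [0.5099, -0.1191, 0.0438]
tool_rot: [0.0, 0.707, 0.707, 0.0]
wrist_force: [1.2, 0.7, -1.1]
gripper_width: 0.292
```

>>> arm_command:
  motion:
    - {"claw":-1,"slide":[0,-0.05,-0.1],"rot":[0,0,0]}
    - {"claw":-1,"slide":[0,-0.05,-0.1],"rot":[0,0,0]}
    - {"claw":-1,"slide":[0,-0.05,-0.1],"rot":[0,0,0]}

```text
time: 9.75
position: [0.5096, -0.1197, 0.0423]
tool_rot: [0.0, 0.707, 0.707, 0.0]
wrist_force: [0.6, 0.4, -0.8]
gripper_width: 0.288
```

>>> arm_command:
  motion:
    - {"claw":-1,"slide":[0,0,-0.05],"rot":[0,0,0]}
    - {"claw":-1,"slide":[0,0,-0.05],"rot":[0,0,0]}
    - {"claw":-1,"slide":[0,0,-0.05],"rot":[0,0,0]}

```text
time: 10.0
position: [0.5097, -0.1197, 0.042]
tool_rot: [0.0, 0.707, 0.707, 0.0]
wrist_force: [-1.8, -0.5, 4.4]
gripper_width: 0.295
```

Contact at TCP z 0.042, as predicted. Releasing slowly and rising.

>>> arm_command:
  motion:
    - {"claw":-0.35,"slide":[0,0,0],"rot":[0,0,0]}
    - {"claw":-0.3,"slide":[0,0,0],"rot":[0,0,0]}
    - {"claw":-0.2,"slide":[0,0,0],"rot":[0,0,0]}
    - {"claw":-0.1,"slide":[0,0,0],"rot":[0,0,0]}
    - {"claw":0.1,"slide":[0,0,0],"rot":[0,0,0]}
    - {"claw":0.1,"slide":[0,0,0],"rot":[0,0,0]}
    - {"claw":0.1,"slide":[0,0,0.5],"rot":[0,0,0]}
    - {"claw":0.1,"slide":[0,0,1.5],"rot":[0,0,0]}
    - {"claw":0.1,"slide":[0,0,4],"rot":[0,0,0]}
    - {"claw":0.1,"slide":[0,0,7],"rot":[0,0,0]}
    - {"claw":0.1,"slide":[0,0,10],"rot":[0,0,0]}
    - {"claw":0.1,"slide":[0,0,12],"rot":[0,0,0]}
    - {"claw":0.1,"slide":[0,3,14],"rot":[0,0,0]}
    - {"claw":0.1,"slide":[0,6,14],"rot":[0,0,0]}
    - {"claw":0.1,"slide":[0,9,14],"rot":[0,0,0]}
    - {"claw":0.1,"slide":[0.1,11,14],"rot":[0,0,0]}
    - {"claw":0.1,"slide":[0.1,11,14],"rot":[0,0,0]}
    - {"claw":0.1,"slide":[0.1,11,14],"rot":[0,0,0]}

```text
time: 11.5
position: [0.5107, -0.0089, 0.1826]
tool_rot: [0.0, 0.706, 0.708, 0.0]
wrist_force: [0.8, -1.5, -0.1]
gripper_width: 0.55
```

```bash
python3 w.py wrist w7;  python3 w.py scene s7; python3 w.py top t7; python3 - <<'E'
from h import *
c=pickle.load(open("w7.pkl","rb"));s=pickle.load(open("s7.pkl","rb"));t=pickle.load(open("t7.pkl","rb"))
q=proj(c,[[.509,-.12,.082],[.5115,-.01,.09]]);p=proj(s,[[.509,-.12,.082]])[0].astype(int);r=proj(t,[[.509,-.12,.082]])[0].astype(int);print(q,p,r)
a=cv2.resize(c["frame"],(512,320))
k=lambda f,p:cv2.resize(f[p[1]-35:p[1]+35,p[0]-40:p[0]+40],(280,245),interpolation=cv2.INTER_CUBIC)
b=np.vstack([k(s["frame"],p),k(t["frame"],r)])
cv2.imwrite("pics/c7.png",np.hstack([cv2.copyMakeBorder(a,0,170,0,0,0),b]))
hsv=cv2.cvtColor(c["frame"],cv2.COLOR_BGR2HSV);m=(hsv[...,1]<90).astype(np.uint8);n,l,st,ce=cv2.connectedComponentsWithStats(m)
for i in range(1,n):
    if 60<st[i,4]<3000: print(st[i],ce[i],at(c,ce[i],.082))
E
```

```text
[ 0.5107 -0.0102  0.1825] [3.000e-04 7.071e-01 7.071e-01 3.000e-04] [[1.0, 0.0013, 0.0017, 0.5103], [0.0018, -0.9454, -0.326, 0.075], [0.0012, 0.326, -0.9454, 0.3534], [0.0, 0.0, 0.0, 1.0]] 284.33572575573425 11.55 0.5512003919746619
[ 0.5107 -0.0108  0.1824] [3.000e-04 7.076e-01 7.066e-01 2.000e-04] [[-0.7357, 0.4927, -0.4648, 0.977], [0.6773, 0.5276, -0.5128, 0.5493], [-0.0074, -0.692, -0.7218, 0.8607], [0.0, 0.0, 0.0, 1.0]] 426.56588489781825 11.6 0.5513647448771756
[ 0.5106 -0.0111  0.1823] [3.000e-04 7.078e-01 7.064e-01 1.000e-04] [[-0.0027, -0.9949, 0.1004, 0.3335], [-1.0, 0.0018, -0.0095, 0.0154], [0.0093, -0.1004, -0.9949, 1.6494], [0.0, 0.0, 0.0, 1.0]] 520.9361138343537 11.65 0.5516732203398762
[[314.03509629 277.84956807]
 [316.53211423 187.32757698]] [276 181] [367 191]
[218  22  13  96 560] [223.74464286  68.9625    ] [0.42901614 0.09757509 0.082     ]
[ 290  140   51   95 1355] [316.27084871 188.67232472] [ 0.5112772  -0.01400039  0.082     ]
[433 209  15  77 235] [440.38723404 247.14042553] [ 0.64694032 -0.08093366  0.082     ]
[302 267  25  25 486] [313.84773663 278.90740741] [ 0.50878748 -0.12142212  0.082     ]
[270 299  87  24  95] [311.30526316 315.09473684] [ 0.50571642 -0.17296865  0.082     ]
```

View pics/c7.png

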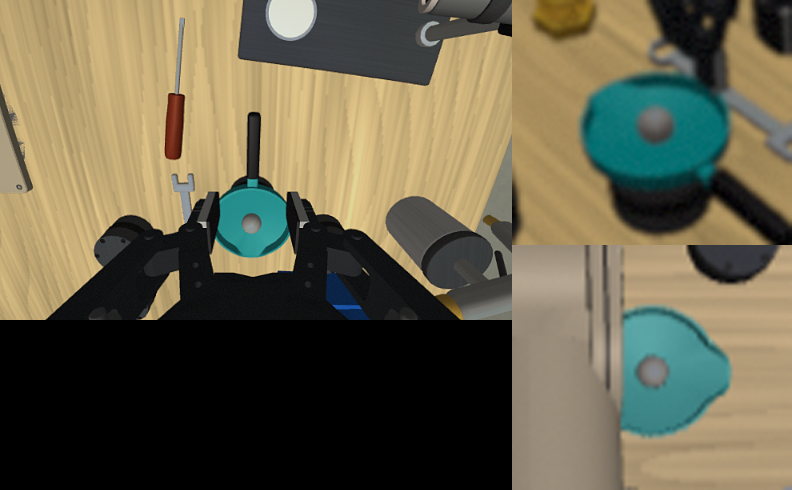

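The ball rests in the middle of the dish (scene and top crops; wrist blob gives .5088,-.1214). The handle lies between the open jaws at wrist (316,175), and the disc is at about (364,16). I'll measure the handle line, disc and base edge numerically.

```bash
python3 - <<'E'
from h import *
c=pickle.load(open("w7.pkl","rb"));f=c["frame"]
hsv=cv2.cvtColor(f,cv2.COLOR_BGR2HSV)
pts=[]
for v in range(150,215,5):
    u=np.nonzero(f[v,300:335].max(1)<75)[0]+300; 
    if len(u)>3: pts.append(np.r_[at(c,(u.mean(),v),.09)[:2],len(u)])
pts=np.array(pts);a=np.polyfit(pts[:,1],pts[:,0],1);print("handle x at -.011",np.polyval(a,-.011),a[0],pts[:,2])
# base long edge: dark->wood going down
e=[]
for u in range(310,525,8):
    col=f[40:130,u].astype(int).sum(1);g=np.diff(cv2.GaussianBlur(col.astype(np.float32),(1,5),0).ravel());v=40+g.argmax()+.5;e.append(at(c,(u,v),.006)[:2])
e=np.array(e);b=np.polyfit(e[:,0],e[:,1],1);r=e[:,1]-np.polyval(b,e[:,0]);k=abs(r)<.003;b=np.polyfit(e[k,0],e[k,1],1);print("edge slope deg",np.degrees(np.arctan(b[0])),k.sum(),len(e),"y at x=.559",np.polyval(b,.559))
m=((hsv[...,2]>170)&(hsv[...,1]<40)).astype(np.uint8)[:60,320:410]
v,u=np.nonzero(m);print("disc bbox",u.min()+320,u.max()+320,v.min(),v.max());
cn=max(cv2.findContours(m,0,1)[0],key=cv2.contourArea)[:,0]+[320,0];P=np.array([at(c,p,.013)[:2] for p in cn if p[1]>1])
from scipy.optimize import least_squares
print(least_squares(lambda p:np.hypot(P[:,0]-p[0],P[:,1]-p[1])-.03,[.559,.157]).x)
t=pickle.load(open("top0.pkl","rb"))["frame"]; tc=pickle.load(open("top0.pkl","rb"))
for cols in ((255,285),(285,320)):
    e=[]
    for v in range(125,192,3):
        row=cv2.GaussianBlur(t[v:v+1,cols[0]:cols[1]].astype(np.float32).sum(2),(5,1),0).ravel();g=np.diff(row);i=g.argmin() if cols[0]==255 else g.argmax();e.append(at(tc,(cols[0]+i+.5,v),.01)[:2])
    e=np.array(e);b=np.polyfit(e[:,0],e[:,1],1);k=abs(e[:,1]-np.polyval(b,e[:,0]))<.006;b=np.polyfit(e[k,0],e[k,1],1);print("top edge deg",np.degrees(np.arctan(b[0])),k.sum(),np.polyval(b,.559))
E
```

```text
handle x at -.011 0.5112932543459082 0.02295351757763959 [16. 16. 15. 15. 16. 16. 16. 16. 15. 15. 15. 15. 15.]
edge slope deg -6.90701433528997 27 27 y at x=.559 0.0903082927811276
disc bbox 335 392 0 48
[0.56124849 0.15620052]
top edge deg -6.591386942978735 23 0.22291769275822293
top edge deg -6.815121841598867 23 0.09245180906504719
```

>>> arm_command:
  motion:
    - {"claw":0.1,"slide":[0.05,0,-3],"rot":[0,0,-0.023]}
    - {"claw":0.1,"slide":[0.05,0,-6],"rot":[0,0,-0.023]}
    - {"claw":0.1,"slide":[0.05,0,-9],"rot":[0,0,-0.023]}
    - {"claw":0.1,"slide":[0.05,0,-11.5],"rot":[0,0,-0.023]}
    - {"claw":0.1,"slide":[0.05,0,-13.5],"rot":[0,0,-0.023]}
    - {"claw":0.1,"slide":[0.05,0,-14.7],"rot":[0,0,-0.023]}
    - {"claw":0.1,"slide":[0.05,0,-15.2],"rot":[0,0,-0.023]}
    - {"claw":0.1,"slide":[0.05,0,-15.2],"rot":[0,0,-0.023]}
    - {"claw":0.0,"slide":[0.05,0,-15.2],"rot":[0,0,-0.023]}
    - {"claw":-0.2,"slide":[0.05,0,-15.2],"rot":[0,0,-0.023]}
    - {"claw":-0.4,"slide":[0.05,0,-15.2],"rot":[0,0,-0.023]}

```text
time: 12.57
position: [0.512, -0.0096, 0.031]
tool_rot: [0.0, 0.715, 0.699, 0.001]
wrist_force: [0.3, -0.8, -0.0]
gripper_width: 0.306
```

```bash
cat > tip.py <<'E'
import sys
from h import *
c=pickle.load(open(sys.argv[1],"rb"));f=c["frame"]
# ball blob near predicted location + handle
hsv=cv2.cvtColor(f,cv2.COLOR_BGR2HSV);m=(hsv[...,1]<90).astype(np.uint8);n,l,st,ce=cv2.connectedComponentsWithStats(m)
for i in range(1,n):
    if 60<st[i,4]<4000: print(st[i],np.round(ce[i],1))
E
python3 w.py wrist w8; python3 tip.py w8.pkl
```

```text
[ 0.5118 -0.0095  0.0308] [4.000e-04 7.152e-01 6.989e-01 8.000e-04] [[0.9997, -0.0228, -0.0054, 0.5135], [-0.0233, -0.9453, -0.3255, 0.0742], [0.0023, 0.3255, -0.9455, 0.2018], [0.0, 0.0, 0.0, 1.0]] 284.33572575573425 12.6167 0.30001845804248367
[ 135    0   16  139 1539] [142.5  67.9]
```

>>> arm_command:
  motion:
    - {"claw":-0.5,"slide":[0,0,0],"rot":[0,0,0]}
    - {"claw":-0.55,"slide":[0,0,0],"rot":[0,0,0]}
    - {"claw":-0.6,"slide":[0,0,0],"rot":[0,0,0]}
    - {"claw":-0.7,"slide":[0,0,0],"rot":[0,0,0]}
    - {"claw":-1,"slide":[0,0,0],"rot":[0,0,0]}
    - {"claw":-1,"slide":[0,0,0],"rot":[0,0,0]}
    - {"claw":-1,"slide":[0,0,0],"rot":[0,0,0]}
    - {"claw":-1,"slide":[0,0,0],"rot":[0,0,0]}

```text
time: 13.28
position: [0.5113, -0.0096, 0.03]
tool_rot: [0.0, 0.715, 0.699, 0.0]
wrist_force: [0.4, 0.6, 2.7]
gripper_width: 0.177
```

Handle gripped (15 mm reading). Lifting gently by 3.8 cm.

>>> arm_command:
  motion:
    - {"claw":-1,"slide":[0,0,0.02],"rot":[0,0,0]}
    - {"claw":-1,"slide":[0,0,0.08],"rot":[0,0,0]}
    - {"claw":-1,"slide":[0,0,0.18],"rot":[0,0,0]}
    - {"claw":-1,"slide":[0,0,0.35],"rot":[0,0,0]}
    - {"claw":-1,"slide":[0,0,0.6],"rot":[0,0,0]}
    - {"claw":-1,"slide":[0,0,0.9],"rot":[0,0,0]}
    - {"claw":-1,"slide":[0,0,1.23],"rot":[0,0,0]}
    - {"claw":-1,"slide":[0,0,1.57],"rot":[0,0,0]}
    - {"claw":-1,"slide":[0,0,1.9],"rot":[0,0,0]}
    - {"claw":-1,"slide":[0,0,2.23],"rot":[0,0,0]}
    - {"claw":-1,"slide":[0,0,2.57],"rot":[0,0,0]}
    - {"claw":-1,"slide":[0,0,2.9],"rot":[0,0,0]}
    - {"claw":-1,"slide":[0,0,3.2],"rot":[0,0,0]}
    - {"claw":-1,"slide":[0,0,3.45],"rot":[0,0,0]}
    - {"claw":-1,"slide":[0,0,3.62],"rot":[0,0,0]}
    - {"claw":-1,"slide":[0,0,3.72],"rot":[0,0,0]}
    - {"claw":-1,"slide":[0,0,3.78],"rot":[0,0,0]}
    - {"claw":-1,"slide":[0,0,3.8],"rot":[0,0,0]}
    - {"claw":-1,"slide":[0,0,3.8],"rot":[0,0,0]}

```text
time: 14.87
position: [0.511, -0.0097, 0.0678]
tool_rot: [-0.0, 0.715, 0.699, -0.0]
wrist_force: [0.7, 0.3, -2.4]
gripper_width: 0.182
```

```bash
python3 w.py scene s9; python3 w.py top t9; python3 - <<'E'
from h import *
for n in("s9","t9"):
    c=pickle.load(open(n+".pkl","rb"));f=c["frame"];hsv=cv2.cvtColor(f,cv2.COLOR_BGR2HSV)
    q=proj(c,[[.509,-.12,.120]])[0];x,y=q.astype(int);R=12
    m=(hsv[y-R:y+R,x-R:x+R,1]<90).astype(np.uint8);k,l,st,ce=cv2.connectedComponentsWithStats(m)
    i=1+st[1:,4].argmax();p=ce[i]+[x-R,y-R];print(n,"pred",q,"ball",p,st[i],at(c,p,.12))
# carry plan
D=np.array
c0=D([.5088,-.1200]);c1=D([.560,.157]);a0,a1=np.radians([88.7,173.2]);N=80
s=np.arange(N+1)/N;s=10*s**3-15*s**4+6*s**5
u=lambda a:np.c_[np.cos(a),np.sin(a)]
a=a0+s*(a1-a0);P=c0+s[:,None]*(c1-c0)+.11*u(a)
for k in range(0,N,20):
    print(k,P[k]);print([[round(x,2) for x in (*(100*(P[i]-P[k])),)]+[round(a[i]-a[k],3)] for i in range(k+1,k+21)])
E
```

```text
[ 0.511  -0.0097  0.0677] [-0.000e+00  7.152e-01  6.989e-01 -1.000e-04] [[-0.7357, 0.4927, -0.4648, 0.977], [0.6773, 0.5276, -0.5128, 0.5493], [-0.0074, -0.692, -0.7218, 0.8607], [0.0, 0.0, 0.0, 1.0]] 426.56588489781825 14.9167 0.1781166456622584
[ 0.511  -0.0097  0.0677] [-0.000e+00  7.152e-01  6.989e-01 -1.000e-04] [[-0.0027, -0.9949, 0.1004, 0.3335], [-1.0, 0.0018, -0.0095, 0.0154], [0.0093, -0.1004, -0.9949, 1.6494], [0.0, 0.0, 0.0, 1.0]] 520.9361138343537 14.9667 0.1774899299367369
s9 pred [275.45172278 171.11924827] ball [275.5 170.5] [ 8  7 10 10 88] [ 0.50742845 -0.1217506   0.12      ]
t9 pred [368.40488791 189.61139402] ball [367.8 190.5] [ 8  9  9 10 70] [ 0.50635631 -0.11817771  0.12      ]
0 [ 0.51129561 -0.01002831]
[[np.float64(-0.0), np.float64(0.0), np.float64(0.0)], [np.float64(-0.0), np.float64(0.0), np.float64(0.0)], [np.float64(-0.01), np.float64(0.01), np.float64(0.001)], [np.float64(-0.01), np.float64(0.03), np.float64(0.002)], [np.float64(-0.02), np.float64(0.06), np.float64(0.003)], [np.float64(-0.04), np.float64(0.11), np.float64(0.006)], [np.float64(-0.06),
[... 3613 characters left out ...]
91), np.float64(0.113)], [np.float64(0.14), np.float64(0.98), np.float64(0.122)], [np.float64(0.16), np.float64(1.04), np.float64(0.129)], [np.float64(0.17), np.float64(1.08), np.float64(0.135)], [np.float64(0.18), np.float64(1.12), np.float64(0.14)], [np.float64(0.19), np.float64(1.15), np.float64(0.144)], [np.float64(0.19), np.float64(1.18), np.float64(0.147)], [np.float64(0.2), np.float64(1.2), np.float64(0.149)], [np.float64(0.2), np.float64(1.21), np.float64(0.151)], [np.float64(0.2), np.float64(1.22), np.float64(0.152)], [np.float64(0.2), np.float64(1.22), np.float64(0.152)], [np.float64(0.2), np.float64(1.22), np.float64(0.153)], [np.float64(0.2), np.float64(1.22), np.float64(0.153)]]
```

The ball stayed in the middle after the lift. Carrying with the smooth profile.

>>> arm_command:
  motion:
    - {"claw":-1,"slide":[-0.01,0.01,0],"rot":[0,0,0.001]}
    - {"claw":-1,"slide":[-0.01,0.03,0],"rot":[0,0,0.002]}
    - {"claw":-1,"slide":[-0.02,0.06,0],"rot":[0,0,0.003]}
    - {"claw":-1,"slide":[-0.04,0.11,0],"rot":[0,0,0.006]}
    - {"claw":-1,"slide":[-0.06,0.16,0],"rot":[0,0,0.009]}
    - {"claw":-1,"slide":[-0.1,0.24,0],"rot":[0,0,0.013]}
    - {"claw":-1,"slide":[-0.13,0.33,0],"rot":[0,0,0.018]}
    - {"claw":-1,"slide":[-0.18,0.45,0],"rot":[0,0,0.024]}
    - {"claw":-1,"slide":[-0.23,0.58,0],"rot":[0,0,0.031]}
    - {"claw":-1,"slide":[-0.3,0.74,0],"rot":[0,0,0.039]}
    - {"claw":-1,"slide":[-0.37,0.92,0],"rot":[0,0,0.049]}
    - {"claw":-1,"slide":[-0.45,1.12,0],"rot":[0,0,0.06]}
    - {"claw":-1,"slide":[-0.54,1.34,0],"rot":[0,0,0.072]}
    - {"claw":-1,"slide":[-0.64,1.59,0],"rot":[0,0,0.085]}
    - {"claw":-1,"slide":[-0.75,1.85,0],"rot":[0,0,0.1]}
    - {"claw":-1,"slide":[-0.87,2.14,0],"rot":[0,0,0.116]}
    - {"claw":-1,"slide":[-1.01,2.45,0],"rot":[0,0,0.134]}
    - {"claw":-1,"slide":[-1.15,2.78,0],"rot":[0,0,0.153]}

```text
time: 16.47
position: [0.4995, 0.0185, 0.0679]
tool_rot: [0.0, 0.659, 0.752, 0.0]
wrist_force: [-0.8, 0.1, -2.2]
gripper_width: 0.177
```

>>> arm_command:
  motion:
    - {"claw":-1,"slide":[-0.15,0.35,0],"rot":[0,0,0.02]}
    - {"claw":-1,"slide":[-0.31,0.71,0],"rot":[0,0,0.041]}
    - {"claw":-1,"slide":[-0.47,1.09,0],"rot":[0,0,0.064]}
    - {"claw":-1,"slide":[-0.65,1.48,0],"rot":[0,0,0.088]}
    - {"claw":-1,"slide":[-0.83,1.89,0],"rot":[0,0,0.113]}
    - {"claw":-1,"slide":[-1.01,2.31,0],"rot":[0,0,0.139]}
    - {"claw":-1,"slide":[-1.21,2.73,0],"rot":[0,0,0.166]}
    - {"claw":-1,"slide":[-1.4,3.17,0],"rot":[0,0,0.194]}
    - {"claw":-1,"slide":[-1.6,3.61,0],"rot":[0,0,0.223]}
    - {"claw":-1,"slide":[-1.81,4.05,0],"rot":[0,0,0.253]}
    - {"claw":-1,"slide":[-2.01,4.5,0],"rot":[0,0,0.284]}
    - {"claw":-1,"slide":[-2.22,4.94,0],"rot":[0,0,0.315]}
    - {"claw":-1,"slide":[-2.42,5.39,0],"rot":[0,0,0.348]}
    - {"claw":-1,"slide":[-2.63,5.84,0],"rot":[0,0,0.38]}
    - {"claw":-1,"slide":[-2.83,6.28,0],"rot":[0,0,0.414]}
    - {"claw":-1,"slide":[-3.03,6.71,0],"rot":[0,0,0.447]}
    - {"claw":-1,"slide":[-3.22,7.14,0],"rot":[0,0,0.481]}
    - {"claw":-1,"slide":[-3.4,7.56,0],"rot":[0,0,0.516]}
    - {"claw":-1,"slide":[-3.58,7.98,0],"rot":[0,0,0.55]}
    - {"claw":-1,"slide":[-3.75,8.38,0],"rot":[0,0,0.585]}

```text
time: 18.13
position: [0.4619, 0.1024, 0.0678]
tool_rot: [-0.0, 0.413, 0.911, 0.0]
wrist_force: [0.7, -0.4, -1.9]
gripper_width: 0.18
```

>>> arm_command:
  motion:
    - {"claw":-1,"slide":[-0.16,0.39,0],"rot":[0,0,0.035]}
    - {"claw":-1,"slide":[-0.32,0.78,0],"rot":[0,0,0.069]}
    - {"claw":-1,"slide":[-0.46,1.15,0],"rot":[0,0,0.103]}
    - {"claw":-1,"slide":[-0.59,1.51,0],"rot":[0,0,0.137]}
    - {"claw":-1,"slide":[-0.72,1.86,0],"rot":[0,0,0.171]}
    - {"claw":-1,"slide":[-0.83,2.2,0],"rot":[0,0,0.204]}
    - {"claw":-1,"slide":[-0.93,2.53,0],"rot":[0,0,0.237]}
    - {"claw":-1,"slide":[-1.02,2.84,0],"rot":[0,0,0.269]}
    - {"claw":-1,"slide":[-1.09,3.14,0],"rot":[0,0,0.301]}
    - {"claw":-1,"slide":[-1.16,3.43,0],"rot":[0,0,0.332]}
    - {"claw":-1,"slide":[-1.22,3.7,0],"rot":[0,0,0.361]}
    - {"claw":-1,"slide":[-1.26,3.97,0],"rot":[0,0,0.391]}
    - {"claw":-1,"slide":[-1.3,4.22,0],"rot":[0,0,0.419]}
    - {"claw":-1,"slide":[-1.33,4.45,0],"rot":[0,0,0.446]}
    - {"claw":-1,"slide":[-1.35,4.68,0],"rot":[0,0,0.472]}
    - {"claw":-1,"slide":[-1.36,4.89,0],"rot":[0,0,0.497]}
    - {"claw":-1,"slide":[-1.37,5.09,0],"rot":[0,0,0.521]}
    - {"claw":-1,"slide":[-1.37,5.28,0],"rot":[0,0,0.543]}
    - {"claw":-1,"slide":[-1.37,5.46,0],"rot":[0,0,0.565]}
    - {"claw":-1,"slide":[-1.36,5.62,0],"rot":[0,0,0.585]}

```text
time: 19.8
position: [0.4485, 0.1583, 0.0678]
tool_rot: [-0.0, 0.134, 0.991, 0.0]
wrist_force: [0.9, 0.2, -1.6]
gripper_width: 0.178
```

>>> arm_command:
  motion:
    - {"claw":-1,"slide":[0.01,0.15,0],"rot":[0,0,0.019]}
    - {"claw":-1,"slide":[0.03,0.29,0],"rot":[0,0,0.036]}
    - {"claw":-1,"slide":[0.04,0.43,0],"rot":[0,0,0.052]}
    - {"claw":-1,"slide":[0.06,0.54,0],"rot":[0,0,0.067]}
    - {"claw":-1,"slide":[0.08,0.65,0],"rot":[0,0,0.081]}
    - {"claw":-1,"slide":[0.09,0.75,0],"rot":[0,0,0.093]}
    - {"claw":-1,"slide":[0.11,0.84,0],"rot":[0,0,0.104]}
    - {"claw":-1,"slide":[0.13,0.91,0],"rot":[0,0,0.113]}
    - {"claw":-1,"slide":[0.14,0.98,0],"rot":[0,0,0.122]}
    - {"claw":-1,"slide":[0.16,1.04,0],"rot":[0,0,0.129]}
    - {"claw":-1,"slide":[0.17,1.08,0],"rot":[0,0,0.135]}
    - {"claw":-1,"slide":[0.18,1.12,0],"rot":[0,0,0.14]}
    - {"claw":-1,"slide":[0.19,1.15,0],"rot":[0,0,0.144]}
    - {"claw":-1,"slide":[0.19,1.18,0],"rot":[0,0,0.147]}
    - {"claw":-1,"slide":[0.2,1.2,0],"rot":[0,0,0.149]}
    - {"claw":-1,"slide":[0.2,1.21,0],"rot":[0,0,0.151]}
    - {"claw":-1,"slide":[0.2,1.22,0],"rot":[0,0,0.152]}
    - {"claw":-1,"slide":[0.2,1.22,0],"rot":[0,0,0.153]}
    - {"claw":-1,"slide":[0.2,1.22,0],"rot":[0,0,0.153]}
    - {"claw":-1,"slide":[0.2,1.22,0],"rot":[0,0,0.153]}

```text
time: 21.47
position: [0.4505, 0.1703, 0.0678]
tool_rot: [-0.0, 0.059, 0.998, 0.0]
wrist_force: [-0.1, -0.1, -2.8]
gripper_width: 0.177
```

```bash
python3 w.py scene s10; python3 w.py top t10; python3 w.py wrist w10; python3 - <<'E'
from h import *
cs=[];ps=[]
for n in("s10","t10"):
    c=pickle.load(open(n+".pkl","rb"));f=c["frame"];hsv=cv2.cvtColor(f,cv2.COLOR_BGR2HSV)
    q=proj(c,[[.560,.157,.120]])[0];x,y=q.astype(int);R=14
    m=(hsv[y-R:y+R,x-R:x+R,1]<90).astype(np.uint8);k,l,st,ce=cv2.connectedComponentsWithStats(m)
    i=1+st[1:,4].argmax();p=ce[i]+[x-R,y-R];print(n,"pred",q,"ball",p,st[i],at(c,p,.12));cs.append(c);ps.append(p)
print("tri",tri(cs,ps))
s,t=cs;w=pickle.load(open("w10.pkl","rb"))
k=lambda c,R=45:(lambda p:cv2.resize(c["frame"][p[1]-R:p[1]+R,p[0]-R:p[0]+R],(390,300),interpolation=cv2.INTER_CUBIC))(proj(c,[[.54,.157,.12]])[0].astype(int))
cv2.imwrite("pics/c10.png",np.vstack([np.hstack([k(s),k(t)]),cv2.resize(w["frame"],(780,300))[:300]]))
E
```

```text
[0.4505 0.1703 0.0678] [-0.      0.0589  0.9983  0.    ] [[-0.7357, 0.4927, -0.4648, 0.977], [0.6773, 0.5276, -0.5128, 0.5493], [-0.0074, -0.692, -0.7218, 0.8607], [0.0, 0.0, 0.0, 1.0]] 426.56588489781825 21.5167 0.17702557461032978
[0.4505 0.1703 0.0678] [0.     0.0589 0.9983 0.    ] [[-0.0027, -0.9949, 0.1004, 0.3335], [-1.0, 0.0018, -0.0095, 0.0154], [0.0093, -0.1004, -0.9949, 1.6494], [0.0, 0.0, 0.0, 1.0]] 520.9361138343537 21.5667 0.17837602992737994
[0.4505 0.1703 0.0678] [-0.      0.0589  0.9983  0.    ] [[0.1179, 0.9386, 0.3243, 0.3668], [0.993, -0.1115, -0.0383, 0.1799], [0.0002, 0.3266, -0.9452, 0.2386], [0.0, 0.0, 0.0, 1.0]] 284.33572575573425 21.6167 0.17786022295870565
s10 pred [337.14377581 244.77646202] ball [337.41666667 244.44166667] [  9   9  12  12 120] [0.5589207  0.15675278 0.12      ]
t10 pred [274.8817209  172.68830863] ball [264.93495935 180.17073171] [  0  15  13  13 123] [0.53768259 0.18632932 0.12      ]
tri [0.54932925 0.17253589 0.12453159]
```

View pics/c10.png

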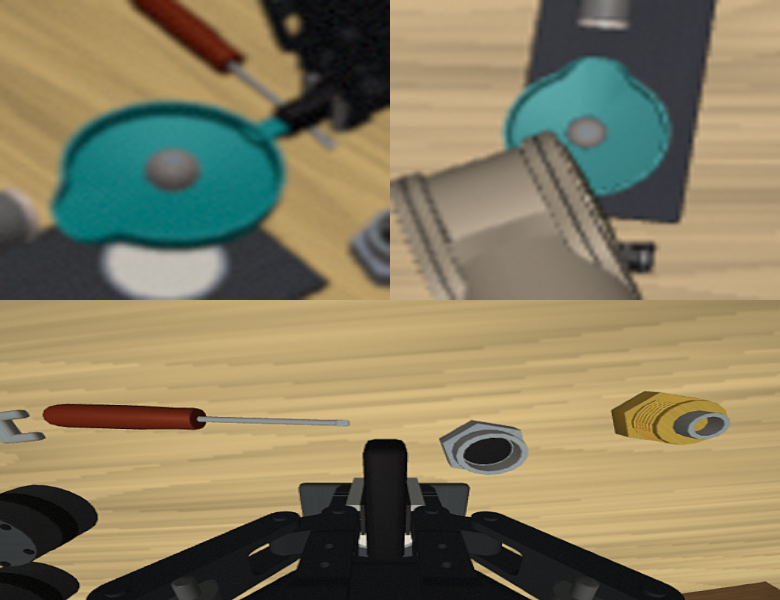

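The scene crop shows the ball in the middle of the dish, above the white disc, with the lip towards the lens. In the top crop the ball is at (587,130); my automatic blob there caught the arm instead. Re-triangulating with a tighter window, plus a level check.

```bash
python3 - <<'E'
from h import *
from scipy.optimize import least_squares
s=pickle.load(open("s10.pkl","rb"));t=pickle.load(open("t10.pkl","rb"))
p=proj(t,[[.54,.157,.12]])[0].astype(int);g=np.array([p[0]-45+(587-390)/4.333-.5,p[1]-45+130/3.333-.5]);print("top ball",g,at(t,g,.12))
hs=cv2.cvtColor(t["frame"],cv2.COLOR_BGR2HSV);x,y=np.round(g).astype(int)
m=(hs[y-7:y+8,x-6:x+9,1]<90).astype(np.uint8);print(m);k,l,st,ce=cv2.connectedComponentsWithStats(m);q=ce[l[7,6]]+[x-6,y-7];print("refined",q,at(t,q,.12))
print("tri",tri([s,t],[(337.42,244.44),g]))
# disc centre (z .012) from start pictures, same method, for camera bias
print("disc tri",tri([pickle.load(open("scene0.pkl","rb")),pickle.load(open("top0.pkl","rb"))],[(335.41,272.24),(277.49,178.05)]))
# dish rim ellipses: scene silhouette back part + top
def cont(c,r):
    h=cv2.cvtColor(c["frame"],cv2.COLOR_BGR2HSV);m=((h[...,0]>80)&(h[...,0]<100)&(h[...,1]>100)).astype(np.uint8)
    z=np.zeros_like(m);x,y=proj(c,[[.56,.157,.12]])[0].astype(int);z[y-r:y+r,x-r:x+r]=1;return max(cv2.findContours(m&z,0,1)[0],key=cv2.contourArea)[:,0].astype(float)
S=cont(s,40);T=cont(t,32)
def model(p,c):
    a=np.arange(0,2*np.pi,.02);a=a[np.abs((a+np.radians(6.8)+np.pi)%(2*np.pi)-np.pi)>.75]; X=np.c_[.057*np.cos(a),.057*np.sin(a)]
    return proj(c,np.c_[X[:,0]+p[0],X[:,1]+p[1],p[2]+X[:,0]*p[3]+X[:,1]*p[4]])
from scipy.spatial import cKDTree
def keep(C,c,f):
    M=proj(c,[[.56,.157,.124]])[0];return C[f(C-M)]
Sk=keep(S,s,lambda d:(d[:,1]<0)&(d[:,0]<15));Tk=keep(T,t,lambda d:(d[:,0]>4)&(d[:,1]>-12))
def res(p):
    return np.r_[cKDTree(model(p,s)).query(Sk)[0],cKDTree(model(p,t)).query(Tk)[0]]
r=least_squares(res,[.56,.157,.124,0,0],loss="soft_l1",f_scale=.5,diff_step=1e-3,x_scale=[.01,.01,.01,.05,.05]);print("rim fit c,z,slopes",r.x,len(Sk),len(Tk),np.sqrt(np.mean(r.fun**2)))
E
```

```text
top ball [273.96503577 172.50390039] [0.56055938 0.15972797 0.12      ]
[[0 0 0 0 0 0 0 0 0 0 0 0 0 0 0]
 [0 0 0 0 0 0 0 0 0 0 0 0 0 0 0]
 [0 0 0 0 0 0 0 0 0 0 0 0 0 0 0]
 [0 0 0 0 1 1 1 1 1 0 0 0 0 0 0]
 [0 0 0 1 1 1 1 1 1 1 0 0 0 0 0]
 [0 0 1 1 1 1 1 1 1 1 0 0 0 0 0]
 [0 0 1 1 1 1 1 1 1 1 1 0 0 0 0]
 [0 0 1 1 1 1 1 1 1 1 1 0 0 0 0]
 [0 0 1 1 1 1 1 1 1 1 1 0 0 0 0]
 [0 0 1 1 1 1 1 1 1 1 1 0 0 0 0]
 [0 0 1 1 1 1 1 1 1 1 0 0 0 0 0]
 [1 0 0 1 1 1 1 1 1 0 0 0 0 0 0]
 [1 1 0 0 0 1 1 0 0 0 0 0 0 0 0]
 [1 1 0 0 0 0 0 0 0 0 0 0 0 0 0]
 [1 1 1 0 0 0 0 0 0 0 0 0 0 0 0]]
refined [273.83333333 173.26388889] [0.55828296 0.16009939 0.12      ]
tri [0.56044114 0.15897904 0.12336479]
disc tri [0.55952831 0.15721648 0.01416212]
rim fit c,z,slopes [ 0.55850613  0.16037212  0.11983073  0.03438385 -0.05017464] 46 35 0.36980750373591564
```

Bias-corrected (ball against disc, same camera), the ball is about 1.5 mm too far in +y, x is good, and the height is about 0.121. A small gentle correction, then settling.

>>> arm_command:
  motion:
    - {"claw":-1,"slide":[0,-0.01,0],"rot":[0,0,0]}
    - {"claw":-1,"slide":[0,-0.04,0],"rot":[0,0,0]}
    - {"claw":-1,"slide":[0,-0.07,0],"rot":[0,0,0]}
    - {"claw":-1,"slide":[0,-0.11,0],"rot":[0,0,0]}
    - {"claw":-1,"slide":[0,-0.14,0],"rot":[0,0,0]}
    - {"claw":-1,"slide":[0,-0.15,0],"rot":[0,0,0]}
    - {"claw":-1,"slide":[0,-0.15,0],"rot":[0,0,0]}
    - {"claw":-1,"slide":[0,-0.15,0],"rot":[0,0,0]}
    - {"claw":-1,"slide":[0,-0.15,0],"rot":[0,0,0]}
    - {"claw":-1,"slide":[0,-0.15,0],"rot":[0,0,0]}
    - {"claw":-1,"slide":[0,-0.15,0],"rot":[0,0,0]}
    - {"claw":-1,"slide":[0,-0.15,0],"rot":[0,0,0]}
    - {"claw":-1,"slide":[0,-0.15,0],"rot":[0,0,0]}
    - {"claw":-1,"slide":[0,-0.15,0],"rot":[0,0,0]}
    - {"claw":-1,"slide":[0,-0.15,0],"rot":[0,0,0]}
    - {"claw":-1,"slide":[0,-0.15,0],"rot":[0,0,0]}

```text
time: 22.95
position: [0.4505, 0.1688, 0.0678]
tool_rot: [-0.0, 0.059, 0.998, 0.0]
wrist_force: [1.8, 0.3, -1.5]
gripper_width: 0.177
```

```bash
python3 w.py scene s11; python3 w.py top t11; python3 - <<'E'
from h import *
from workcell import bot, job
cs=[];ps=[]
for n,a in(("s11",(337,244)),("t11",(274,173))):
    c=pickle.load(open(n+".pkl","rb"));hs=cv2.cvtColor(c["frame"],cv2.COLOR_BGR2HSV);x,y=a;R=8
    m=(hs[y-R:y+R,x-R:x+R,1]<90).astype(np.uint8);k,l,st,ce=cv2.connectedComponentsWithStats(m);p=ce[l[R,R]]+[x-R,y-R];print(n,p,at(c,p,.12));cs.append(c);ps.append(p)
print(tri(cs,ps)); s=bot.read_state();print(s["joint_vel"].round(4),s["wrist_force"].round(1),s["time"])
job.job_done()
E
```

```text
[0.4505 0.1688 0.0678] [-0.      0.0589  0.9983  0.    ] [[-0.7357, 0.4927, -0.4648, 0.977], [0.6773, 0.5276, -0.5128, 0.5493], [-0.0074, -0.692, -0.7218, 0.8607], [0.0, 0.0, 0.0, 1.0]] 426.56588489781825 23.0 0.18044251834643246
[0.4505 0.1689 0.0679] [0.000e+00 5.880e-02 9.983e-01 1.000e-04] [[-0.0027, -0.9949, 0.1004, 0.3335], [-1.0, 0.0018, -0.0095, 0.0154], [0.0093, -0.1004, -0.9949, 1.6494], [0.0, 0.0, 0.0, 1.0]] 520.9361138343537 23.05 0.17942372943564674
s11 [336.85       243.98333333] [0.55894196 0.15501608 0.12      ]
t11 [274.49295775 173.26760563] [0.55826702 0.15813997 0.12      ]
[0.55895573 0.15694515 0.12161861]
[ 0.0019  0.0012  0.0002  0.0016 -0.0007  0.0019  0.0004] [ 0.6 -0.2 -1.8] 23.05
the job is handed in; nothing more can be done
```

I took the ball off the valve and set it in the middle of the dish on its block. I then lifted the dish by the handle and carried it, turning about 84.5°, to in front of the lens. I handed the job in at about 23 s with the dish still held and the arm at rest.

**Missed grasp:** the first attempt on the ball closed above it. The pad ends turned out to be about 30 mm behind the reported TCP. The ball and valve did not move, and the second attempt held.

**Last checks:**
- **Ball position:** it measures (0.559, 0.157, 0.122), against the disc centre at (0.5595, 0.157) and a target height of 0.120. The same two-camera method read the disc about 2 mm too high, so the height agrees.
- **Dish yaw:** the tool reads −6.75°, against −6.8° measured for the camera stand.
- **Tool tilt:** the tool reads level.
- **Forces:** wrist readings were at most about 6 N, but I only saw them at the end of each move.

**Disagreed:**
- A rough fit of the dish rim suggested slopes of 2–3° and a rim 4 mm lower than expected. I put this down to pixel noise, since the ball height and tool pose did not support it. I did not confirm the dish's own level any other way.
- One automatic ball detection in the top view caught the arm instead, and I redid it.

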